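# Point out the wrong-way-up piston and log it

### The job

One of the four pistons in the front row, nearest the robot, has been put down the wrong way up, with its closed crown on top: point it out by holding the fingertips about 2 cm above the middle of its crown for two seconds, without touching it. Then log the find by pressing the round black button on the bench in front of the row fully down, and let it come back up. Do not point at, touch or move any of the other pistons, and leave the ring, the tape roll and the oil can behind them where they are.

Things in the scene. Friction and masses are not known exactly. Their poses are not given: they have to be found in the camera images.
- crown_up_piston: The piston that is the wrong way up: aluminium, 83 mm across, 50 mm tall, loose, with its smooth closed crown upward (a plain flat disc seen from above), while the other three show their hollow inside. Origin: centre of its underside, on the bench, z up. The four stand in a rough front row across the bench, about 110 mm apart centre to centre (gaps about 25 mm), in any order.
- crown (a point): Middle of the upward crown of the wrong-way-up piston, on its top face, 50 mm above the bench; z up. (More pistons of the same kind, some of them crown up, stand fixed farther back, over 0.8 m from the robot: they have no part in this.)
- open_piston_1: Aluminium piston, 83 mm across, 50 mm tall, loose, standing open end up like a cup (hollow, thick wall, closed crown underneath). Origin: centre of its underside, on the bench. One of three alike; its place in the row varies.
- open_piston_2: Aluminium piston, 83 mm across, 50 mm tall, loose, standing open end up like a cup (hollow, thick wall, closed crown underneath). Origin: centre of its underside, on the bench. One of three alike; its place in the row varies.
- open_piston_3: Aluminium piston, 83 mm across, 50 mm tall, loose, standing open end up like a cup (hollow, thick wall, closed crown underneath). Origin: centre of its underside, on the bench. One of three alike; its place in the row varies.
- log_button_top (a point): Middle of the top face of the log button: a single black round push button, 40 mm across, its top 22 mm above the bench, in a low round grey housing (56 mm across, 12 mm tall) fixed to the bench between the robot and the row of pistons. It is pressed straight down.
- log_button (a joint): Travel of the log button: 0 is up, 0.006 m is fully down. A spring brings it back up; fully down takes about 5 N.
- ring_gauge: Bystander: plain steel ring, 110 mm outside, 20 mm tall, loose, lying behind the row. Origin: centre of its underside.
- tape_roll: Bystander: roll of tape, 93 mm across, 24 mm tall, loose, lying behind the row. Origin: centre of its underside.
- oil_can: Bystander: oil can with a thin upright spout, 66 mm across, 175 mm tall, loose, standing behind the right-hand (-y) end of the row. Origin: centre of its underside.
Mind the look-alikes: they are no part of the job. What is shaped like the open_piston_1 but blue or turquoise is not meant.

How it is judged (in metres and radians):
On the way, in this order (a step that is already met when the one before it is completed fails the run):
1. the fingertips are held just above the middle of the upward crown for 1.5 s (horizontal distance between the grasp point and crown below 0.02 m and z of the grasp point in the frame of crown between 0.015 and 0.06 m), for 1.5 s.
2. then the log button is pressed down (value of joint log_button above 0.0045 m), for 0.05 s.
At the end, for the whole second after the job is handed in: The button is up again (within 1 mm), every piston stands within 5 mm of where it was and every bystander within 10 mm, all at rest (value of joint log_button below 0.001 m and distance of each of crown_up_piston, open_piston_1, open_piston_2, open_piston_3 from where it was at the start of the episode below 0.005 m and distance of each of ring_gauge, tape_roll, oil_can from where it was at the start of the episode below 0.01 m and linear speed of each of crown_up_piston, open_piston_1, open_piston_2, open_piston_3, ring_gauge, tape_roll, oil_can below 0.02 m/s); the robot touches nothing.
It fails at once if a piston is touched (over 0.5 N) (contact force between any of the fingers, the arm and crown_up_piston above 0.5 N or contact force between any of the fingers, the arm and open_piston_1 above 0.5 N or contact force between any of the fingers, the arm and open_piston_2 above 0.5 N or contact force between any of the fingers, the arm and open_piston_3 above 0.5 N).
It fails at once if a piston is moved or lifted by more than 5 mm (distance of any of crown_up_piston, open_piston_1, open_piston_2, open_piston_3 from where it was at the start of the episode above 0.005 m).
It fails at once if one of the other pistons is pointed at (tool point within 30 mm of its axis and less than 110 mm above the bench) ((horizontal distance between the grasp point and open_piston_1 below 0.03 m and height (world z) of the grasp point below 0.11 m) or (horizontal distance between the grasp point and open_piston_2 below 0.03 m and height (world z) of the grasp point below 0.11 m) or (horizontal distance between the grasp point and open_piston_3 below 0.03 m and height (world z) of the grasp point below 0.11 m)).
It fails at once if a bystander is moved by more than 10 mm (distance of any of ring_gauge, tape_roll, oil_can from where it was at the start of the episode above 0.01 m).
It also fails if it takes over 38 s, if anything falls off the work surface, if the arm or the gripper's body presses on something with over 40 N, if the wrist force passes 120 N, or if a joint passes its speed limit or range.

### The arm

A 6-joint arm with a two-finger parallel gripper is mounted at the origin on a cart in front of the work surface, level with it; the furniture and walls round the work are solid. World frame = base frame: x ahead of the robot, y to its left, z up, the work surface at z = 0. Lengths are in mm, angles in degrees, forces in N, time in s.
With the tool pointing down it reaches from about 350 to 850 mm from the base axis. Payload 8.1 kg.
Tool frame: the origin (TCP) lies between the finger pads, 19 mm behind the fingertips; this is the grasp point; z points along the fingers, y is the line along which they close (so a half turn about z gives the same grasp; the last joint's range is limited). The gripper opens to 85 mm and grips with 20 to 120 N. Pads are 22 mm wide; open, the fingers measure 114 mm over their backs; the gripper's body (76 mm by 85 mm) begins 54 mm behind the grasp point. The pads swing forward as they close: fully open they stand 13 mm farther back than shut.
Start: joints at [-77.372, 7.471, 85.268, -0, 87.261, -4.893], TCP at [180.654, -572.162, 249.992] pointing down, gripper open.
Joint ranges: [-169.43, 169.43], [-51.17, 129.36], [1.28, 143.12], [-76.62, 256.62], [0, 156.53], [-152.29, 152.29]. Speed limits (degrees/s): [136.94, 136.94, 159.86, 180, 180, 180].

### API

Orientations are given as [roll, pitch, yaw] about the fixed x, y, z axes, in that order (R = Rz(yaw) Ry(pitch) Rx(roll)).
In Python, from bench import sense, viewer, order gives the robot as it stands.
- The arm moves only by the tool carry_out, never from a script. Its argument "increments" is one flat list of numbers, 7 for each row, row after row: the shift along the tool's x, y, z as a fraction of full scale, then the turn, a rotation vector about the tool's x, y, z as a fraction of full scale, then the opening, from -1 (shut) to 1 (fully open). A call has exactly 10 rows; each row is the pose to reach, as a shift and turn from the pose commanded when the call began, along the tool's axes at that moment, turning the shorter way round; what a row does not reach only later rows make up. Full scale, the value 1, is 400 mm for a shift and 2 pi rad for a turn. A row lasts 1/8 s, in which the tool goes at most 62.5 mm and 10.7 degrees, less where a joint would pass 70% of its speed; a pose out of reach is approached as far as the arm can. A call with a number of a shift or a turn outside -1 to 1 is refused whole. A call with a gripper value outside its range is refused whole. The fingers move at their own pace and stop on an object; "force" is the grip in N (left out, the last holds). Time passes only in rows, so rows that repeat a pose let the fingers close, or fill a call up. It gives the time, the measured TCP pose, the force, the opening and the grip force at its end, in the units of the state.
- sense(): the state, without advancing time (a new reading comes with each control period).
- viewer.snapshot(name): name is "side" or "top" or "wrist"; returns the picture (420x560x3 uint8, red, green, blue); there is no depth.
- viewer.get_calibration(name): a dict with "fx", "fy", "cx", "cy" (pixels), "R" (3x3) and "t" (3): a world point X has camera coordinates R X + t. Camera axes: x right, y down, z forward; pixel columns grow to the right and rows downward; lengths in mm; the calibration is good to about 2 mm. A picture is of the moment at which its call begins: read the wrist's pose just before it. get_calibration takes no time and is no camera call; for the wrist camera it gives the pose at the moment of the call.
- order.hand_in(): hands the job in; it is judged then, once.
The state is a dict: "time": time; "joint_pos": joint angles; "qd": joint speeds; "joint_efforts": joint torques, N m; "tool_pos": TCP position; "tcp_rot": TCP orientation; "ft_force": force on the tool from outside, world axes, zero at the start; "wrist_torque": the same for the moment, N m; "finger_gap": finger opening in mm; "grip_force": force on a finger pad.
Only numpy, scipy, OpenCV 4.12 (cv2) and the standard library are available. Lean on these libraries where they do the work, as an engineer would, in place of code of your own. Each camera call takes 0.05 s, during which the arm holds its last target. There are 200 camera calls.

## Working session

There is one attempt and no reset: what is moved stays moved. The work goes in short steps, Python scripts to look and compute and a tool call to move; the robot and the scene stay as the last step left them, time stands still between calls to the robot, and variables do not carry over. Pictures are saved under pics/ and viewed, at most 10 in all, crops included, and the job is handed in when it is done.

Besides the shell and the picture viewer there is one more tool, called after "Emit:" as name(argument=value, ...) on one line, values as JSON. carry_out: Moves the arm, as the interface text tells. Its arguments: {"type":"object","properties":{"increments":{"type":"array"},"force":{"type":"number"}},"required":["increments"]}

```bash
mkdir -p pics; python3 - <<'E'
from bench import sense, viewer
import cv2
s=sense(); print({k:s[k] for k in('time','tool_pos','tcp_rot','finger_gap')})
for n in('top','side'):
    im=viewer.snapshot(n); cv2.imwrite(f'pics/{n}0.png',im[:,:,::-1])
    c=viewer.get_calibration(n); print(n,c)
E
```

```text
{'time': 0.0, 'tool_pos': array([ 180.51887323, -571.64814542,  248.9251539 ]), 'tcp_rot': array([-1.79891865e+02, -7.35894056e-03,  1.75213707e+01]), 'finger_gap': 85.0678398472098}
top {'fx': 493.64142451210876, 'fy': 493.64142451210876, 'cx': 283.18123819454564, 'cy': 206.98568616983067, 'R': array([[ 0.02620205, -0.99932635, -0.02569616],
       [-0.98308941, -0.02109887, -0.18190669],
       [ 0.18124199,  0.03002795, -0.98297999]]), 't': array([ -48.76414191,  611.75536387, 1015.67130096])}
side {'fx': 514.9257690118026, 'fy': 514.9257690118026, 'cx': 284.0928756982057, 'cy': 206.19647414114178, 'R': array([[-0.97012568, -0.24214757,  0.01485682],
       [-0.12302739,  0.4382604 , -0.89038873],
       [ 0.20909431, -0.86561676, -0.45495845]]), 't': array([ 579.94162568,  143.59828635, 1189.38006786])}
```

View pics/top0.png

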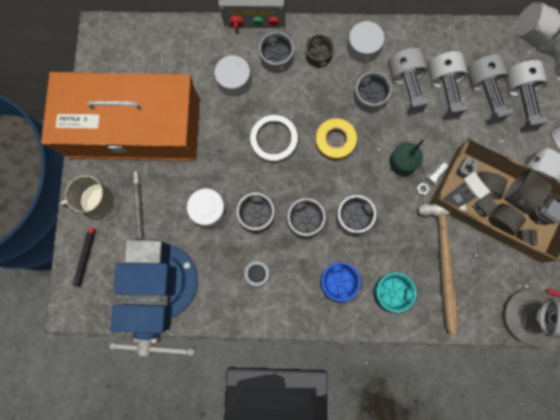

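View pics/side0.png

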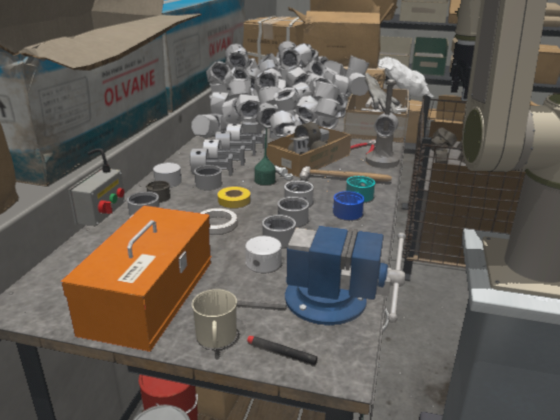

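The top view shows the crown-up piston as a plain white disc at about (205,207). The three open pistons are at (256,211), (307,217) and (357,214), and the button is at (257,274). The vise at (145,290) is left of the crown and nearer the robot. In the side view the vise stands tall.

```bash
cat > h.py <<'E'
import numpy as np, cv2
from bench import sense, viewer
from scipy.spatial.transform import Rotation as Ro
def ray(c,u,v,z):
    d=c['R'].T@np.array([(u-c['cx'])/c['fx'],(v-c['cy'])/c['fy'],1]); o=-c['R'].T@c['t']
    return o+d*(z-o[2])/d[2]
def circ(im,u,v,lo,hi,r=30):
    g=cv2.cvtColor(im,cv2.COLOR_RGB2GRAY)[v-r:v+r,u-r:u+r]
    m=cv2.inRange(g,lo,hi); cs,_=cv2.findContours(m,0,2)
    k=max(cs,key=cv2.contourArea); (x,y),R=cv2.minEnclosingCircle(k); e=cv2.fitEllipse(k)
    return (e[0][0]+u-r,e[0][1]+v-r),e[1],cv2.contourArea(k)
def rel(p):
    s=sense(); R=Ro.from_euler('xyz',s['tcp_rot'],degrees=True)
    return R.inv().apply(np.array(p)-s['tool_pos'])/400
E
python3 - <<'E'
from h import *
im=cv2.cvtColor(cv2.imread('pics/top0.png'),cv2.COLOR_BGR2RGB); c=viewer.get_calibration('top')
for (u,v,lo,hi,z,r) in [(205,207,190,255,50,26),(256,211,140,255,50,26),(307,217,140,255,50,26),(357,214,140,255,50,26),(257,273,0,70,22,11)]:
    e=circ(im,u,v,lo,hi,r); print(e,ray(c,*e[0],z).round(1))
print('vise corner',[ray(c,u,v,120).round() for u,v in((168,262),(195,285))])
cv2.imwrite('pics/crop.png',cv2.resize(im[180:310,170:400,::-1],None,fx=3.4,fy=3.4,interpolation=2))
s=sense(); print(s['time'],rel([400,-50,250]))
w=viewer.snapshot('wrist')
E
```

```text
((204.67824745178223, 206.16768646240234), (33.830657958984375, 35.466758728027344), 938.5) [611.9 138.1  50. ]
((254.83606338500977, 210.56044387817383), (36.38072204589844, 37.35572814941406), 1064.5) [604.5  27.6  50. ]
((306.00177001953125, 216.22377014160156), (36.76686477661133, 37.29008865356445), 1068.0) [594.4 -84.1  50. ]
((356.61596870422363, 213.0883083343506), (37.17100143432617, 38.79621887207031), 1124.0) [ 603.7 -193.6   50. ]
((253.5935378074646, 273.51347827911377), (8.7415132522583, 12.263535499572754), 40.5) [469.6  27.7  22. ]
vise corner [array([484., 192., 120.]), array([439., 135., 120.])]
0.1 [ 9.15845502e-01 -1.07854964e+00 -4.54089920e-04]
```

View pics/crop.png

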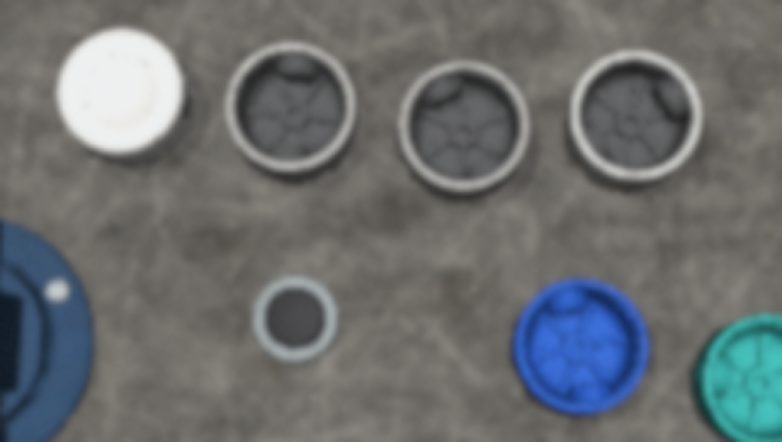

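Emit:
carry_out(increments=[0.08,-0.07,0,0,0,0,-1,0.16,-0.14,0,0,0,0,-1,0.24,-0.21,0,0,0,0,-1,0.32,-0.28,0,0,0,0,-1,0.4,-0.35,0,0,0,0,-1,0.48,-0.43,0,0,0,0,-1,0.56,-0.5,0,0,0,0,-1,0.64,-0.57,0,0,0,0,-1,0.73,-0.66,0,0,0,0,-1,0.73,-0.66,0,0,0,0,-1], force=20)

```text
time: 1.4
tool_pos: [380.7, -229.8, 249.8]
tcp_rot: [-180.0, -0.0, 17.8]
ft_force: [0.1, 0.0, -0.3]
finger_gap: -0.2
grip_force: 0.0
```

```bash
python3 - <<'E'
from h import *
s=sense(); print(s['time'],s['tool_pos'],s['tcp_rot'],s['joint_pos'],s['finger_gap'],rel([585,100,250]), rel([611,137,250]))
E
```

```text
1.4 [ 380.72591082 -229.81070792  249.81088674] [-1.79954095e+02 -2.55397607e-02  1.77855008e+01] [-3.77637532e+01 -1.73303659e+01  1.08671267e+02  4.70412246e-02
  8.86825052e+01  3.44496446e+01] -0.20200337883569194 [ 7.38133328e-01 -6.29128823e-01  3.60296455e-04] [ 8.28281283e-01 -6.97353357e-01  4.55141312e-04]
```

Emit:
carry_out(increments=[0.09,-0.08,0,0,0,0,-1,0.18,-0.16,0,0,0,0,-1,0.28,-0.24,0,0,0,0,-1,0.37,-0.32,0,0,0,0,-1,0.46,-0.4,0,0,0,0,-1,0.56,-0.48,0,0,0,0,-1,0.65,-0.55,0,0,0,0,-1,0.74,-0.63,0,0,0,0,-1,0.83,-0.7,0,0,0,0,-1,0.83,-0.7,0,0,0,0,-1])

```text
time: 2.65
tool_pos: [612.8, 135.9, 248.5]
tcp_rot: [-180.0, 0.1, 17.7]
ft_force: [-0.0, -1.3, 0.0]
finger_gap: 0.1
grip_force: 0.0
```

```bash
python3 - <<'E'
from h import *
c=viewer.get_calibration('wrist'); s=sense(); im=viewer.snapshot('wrist'); cv2.imwrite('pics/w1.png',im[:,:,::-1])
print(s['time'],s['tool_pos'],s['tcp_rot'],rel([611,137,90]))
for X in([611,137,50],[470,21,22]):
    p=c['R']@np.array(X)+c['t']; print(p[:2]/p[2]*c['fx']+[c['cx'],c['cy']])
E
```

```text
2.65 [612.76205092 135.9280472  248.4824727 ] [-1.79967821e+02  9.07787154e-02  1.76521598e+01] [-2.48512010e-04 -6.82912891e-03  3.96852516e-01]
[282.67808974 181.33300542]
[343.37957651 323.7560755 ]
```

View pics/w1.png

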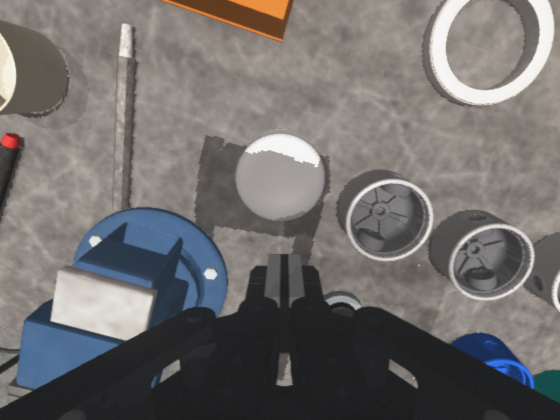

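The wrist view shows the plain disc centred at about (281,177), against a predicted (283,181). That agrees within 4 mm, so I'm descending to about 2 cm above it.

Emit:
carry_out(increments=[0,0,0.05,0,0,0,-1,0,0,0.1,0,0,0,-1,0,0,0.15,0,0,0,-1,0,0,0.2,0,0,0,-1,0,0,0.25,0,0,0,-1,0,0,0.3,0,0,0,-1,0,0,0.34,0,0,0,-1,0,0,0.37,0,0,0,-1,0,0,0.395,0,0,0,-1,0,0,0.395,0,0,0,-1])

```text
time: 3.95
tool_pos: [611.5, 134.4, 91.2]
tcp_rot: [-180.0, 0.1, 17.5]
ft_force: [-0.2, -0.3, -1.0]
finger_gap: -0.3
grip_force: 0.0
```

Emit:
carry_out(increments=[0,0,0,0,0,0,-1,0,0,0,0,0,0,-1,0,0,0,0,0,0,-1,0,0,0,0,0,0,-1,0,0,0,0,0,0,-1,0,0,0,0,0,0,-1,0,0,0,0,0,0,-1,0,0,0,0,0,0,-1,0,0,0,0,0,0,-1,0,0,0,0,0,0,-1])

```text
time: 5.2
tool_pos: [611.9, 134.5, 92.0]
tcp_rot: [180.0, -0.0, 17.5]
ft_force: [-0.3, -0.9, -0.0]
finger_gap: 0.3
grip_force: 0.0
```

```bash
python3 - <<'E'
from h import *
s=sense(); print(s['time'],s['tool_pos'],s['tcp_rot'],s['ft_force'])
for n in('side','top'):
    im=viewer.snapshot(n); cv2.imwrite(f'pics/{n}1.png',im[:,:,::-1])
a=cv2.imread('pics/side1.png')[170:320,180:380]; b=cv2.imread('pics/top1.png')[150:300,140:340]
cv2.imwrite('pics/h.png',cv2.resize(np.hstack([a,b]),None,fx=2,fy=2))
E
```

```text
5.2 [611.94299476 134.46345712  92.01035659] [ 1.79999478e+02 -2.14274198e-03  1.75222546e+01] [-0.32318309 -0.90222962 -0.02994653]
```

View pics/h.png

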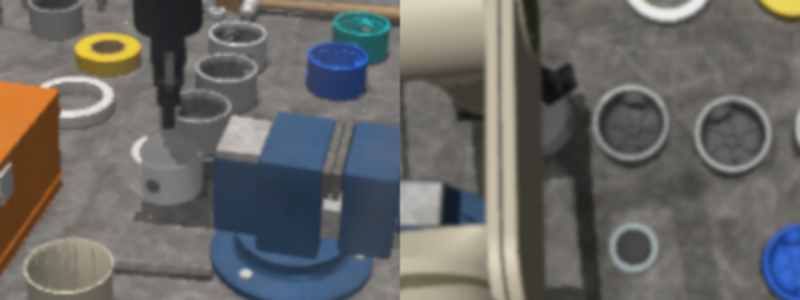

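The fingertips sit just above the crown, clear of it. I'll hold longer, then rise.

Emit:
carry_out(increments=[0,0,0,0,0,0,-1,0,0,0,0,0,0,-1,0,0,0,0,0,0,-1,0,0,0,0,0,0,-1,0,0,0,0,0,0,-1,0,0,0,0,0,0,-1,0,0,0,0,0,0,-1,0,0,0,0,0,0,-1,0,0,0,0,0,0,-1,0,0,0,0,0,0,-1])

```text
time: 6.55
tool_pos: [611.9, 134.5, 92.0]
tcp_rot: [180.0, -0.0, 17.5]
ft_force: [-0.4, 1.1, 0.3]
finger_gap: 0.0
grip_force: 0.0
```

Emit:
carry_out(increments=[0,0,-0.04,0,0,0,-1,0,0,-0.08,0,0,0,-1,0,0,-0.12,0,0,0,-1,0,0,-0.16,0,0,0,-1,0,0,-0.2,0,0,0,-1,0,0,-0.24,0,0,0,-1,0,0,-0.28,0,0,0,-1,0,0,-0.3,0,0,0,-1,0,0,-0.3,0,0,0,-1,0,0,-0.3,0,0,0,-1])

```text
time: 7.8
tool_pos: [611.5, 134.4, 211.1]
tcp_rot: [-180.0, 0.1, 17.5]
ft_force: [-0.5, -0.0, 0.7]
finger_gap: 0.2
grip_force: 0.0
```

```bash
python3 - <<'E'
from h import *
c=viewer.get_calibration('top'); b=ray(c,256.4,273.2,20)
s=sense(); print(s['time'],s['tool_pos'],s['tcp_rot'],b,rel([b[0],b[1],212]))
E
```

```text
7.8 [611.54338209 134.39899102 211.13777591] [-1.79987007e+02  7.30992522e-02  1.75206030e+01] [470.48923729  21.76210104  20.        ] [-0.42105156  0.16236801 -0.0016552 ]
```

Emit:
carry_out(increments=[-0.06,0.02,0,0,0,0,-1,-0.12,0.05,0,0,0,0,-1,-0.18,0.07,0,0,0,0,-1,-0.24,0.09,0,0,0,0,-1,-0.3,0.12,0,0,0,0,-1,-0.36,0.14,0,0,0,0,-1,-0.42,0.162,0,0,0,0,-1,-0.42,0.162,0.1,0,0,0,-1,-0.42,0.162,0.2,0,0,0,-1,-0.42,0.162,0.2,0,0,0,-1])

```text
time: 9.05
tool_pos: [467.9, 22.2, 128.1]
tcp_rot: [-179.8, 0.4, 17.5]
ft_force: [0.3, -1.6, 0.6]
finger_gap: -0.0
grip_force: 0.0
```

```bash
python3 - <<'E'
from h import *
c=viewer.get_calibration('side'); s=sense(); print(s['time'],s['tool_pos'])
im=viewer.snapshot('top')[200:320,180:340]; im2=viewer.snapshot('wrist')
cv2.imwrite('pics/b.png',np.hstack([cv2.resize(im,None,fx=2.2,fy=2.2),cv2.resize(im2,(352,264))])[:,:,::-1])
print(rel([470.5,21.7,34]))
E
```

```text
9.05 [467.88753801  22.22830305 128.14425164]
[-0.00170458  0.00063972  0.24608033]
```

View pics/b.png

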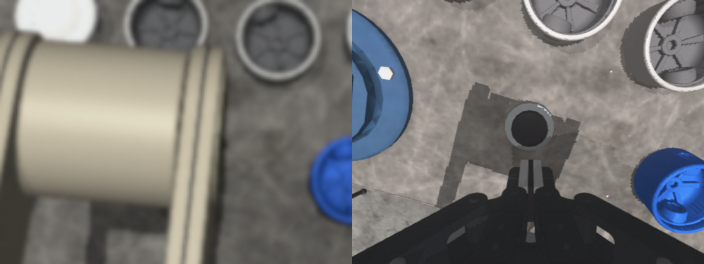

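The wrist view shows the button laterally under the closed fingertips. I'll go down to just above it and then press.

Emit:
carry_out(increments=[0,0,0.04,0,0,0,-1,0,0,0.08,0,0,0,-1,0,0,0.12,0,0,0,-1,0,0,0.15,0,0,0,-1,0,0,0.18,0,0,0,-1,0,0,0.2,0,0,0,-1,0,0,0.21,0,0,0,-1,0,0,0.21,0,0,0,-1,0,0,0.21,0,0,0,-1,0,0,0.21,0,0,0,-1])

```text
time: 10.4
tool_pos: [471.6, 22.1, 48.4]
tcp_rot: [180.0, -0.0, 17.5]
ft_force: [0.3, -1.0, 0.2]
finger_gap: 0.2
grip_force: 0.0
```

```bash
python3 - <<'E'
from h import *
s=sense(); c=viewer.get_calibration('wrist'); im=viewer.snapshot('wrist'); cv2.imwrite('pics/b2.png',im[:,:,::-1])
print(s['tool_pos'],s['ft_force'],rel([470.5,21.7,35]))
E
```

```text
[471.59342134  22.06747233  48.44624397] [ 0.32230449 -0.95788707  0.21771864] [-2.78900246e-03  7.02251342e-05  3.34658233e-02]
```

View pics/b2.png

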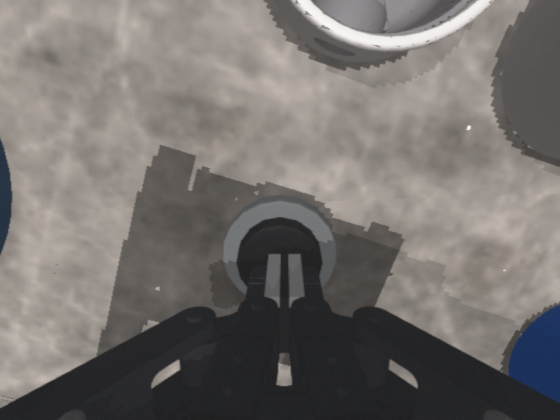

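The closed fingertips at (285,255) lie over the black button centred at about (280,255). I'm pressing down to about 34 mm.

Emit:
carry_out(increments=[0,0,0.01,0,0,0,-1,0,0,0.015,0,0,0,-1,0,0,0.02,0,0,0,-1,0,0,0.025,0,0,0,-1,0,0,0.03,0,0,0,-1,0,0,0.033,0,0,0,-1,0,0,0.035,0,0,0,-1,0,0,0.035,0,0,0,-1,0,0,0.035,0,0,0,-1,0,0,0.035,0,0,0,-1])

```text
time: 11.7
tool_pos: [471.2, 22.1, 34.6]
tcp_rot: [-180.0, 0.0, 17.5]
ft_force: [-6.2, -0.2, 11.2]
finger_gap: 0.4
grip_force: 6.0
```

11 N at a tip height of 15.6 mm means the button is on its stop, fully down. I'm rising now.

Emit:
carry_out(increments=[0,0,-0.01,0,0,0,-1,0,0,-0.03,0,0,0,-1,0,0,-0.06,0,0,0,-1,0,0,-0.1,0,0,0,-1,0,0,-0.15,0,0,0,-1,0,0,-0.2,0,0,0,-1,0,0,-0.25,0,0,0,-1,0,0,-0.3,0,0,0,-1,0,0,-0.3,0,0,0,-1,0,0,-0.3,0,0,0,-1])

```text
time: 12.95
tool_pos: [471.0, 22.1, 153.7]
tcp_rot: [-180.0, 0.0, 17.5]
ft_force: [0.9, 0.5, -0.4]
finger_gap: -0.0
grip_force: 0.0
```

```bash
python3 - <<'E'
from h import *
from bench import order
s=sense(); print(s['time'],s['tool_pos'],s['ft_force'])
cv2.imwrite('pics/end.png',viewer.snapshot('wrist')[:,:,::-1])
E
```

```text
12.95 [471.04454751  22.08269203 153.73727076] [ 0.85292197  0.46138533 -0.44852534]
```

View pics/end.png

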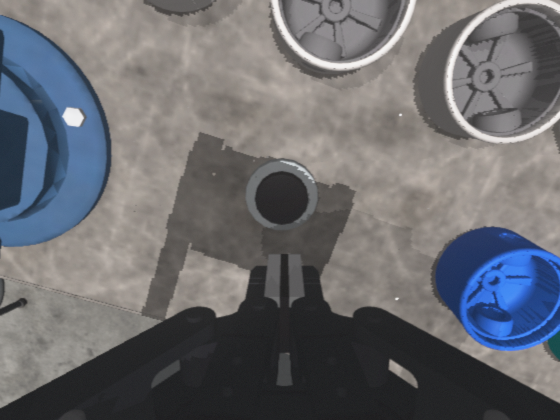

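The fingers are clear, with the button free at about (281,196) and the pistons undisturbed.

```bash
python3 -c "
from bench import order
print(order.hand_in())"
```

```text
the job is handed in; nothing more can be done
None
```

I held the fingertips about 2 cm above the middle of the crown-up piston for over 2 s, pressed the log button fully down (11 N, on its stop) and released it, touched nothing else as far as the forces and pictures show, and handed the job in at about 13 s; no verdict came back.

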